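Set the locking pressure regulator to the green dot

TASK

Set the pressure regulator on the bench to the green dot. Its knob is locked: pull it straight up to unlock it, turn it until its red pointer stands at the green dot, and push it back down until it is fully home in the notch there, then let go. The notch may lie a few degrees to either side of the dot, so feel for it with a light touch and never force the knob (the tooth under it breaks at 35 N); leave the things round about where they stand.

Things in the scene. Friction and masses are not known exactly. Their poses are not given: they have to be found in the camera images.
- regulator: Pressure regulator screwed to the bench: foot 112 x 112 x 8 mm, grey block, gauge on its front, brass hose ports on both sides, on top a white dial 114 mm wide, its face 71 mm above the bench. Origin: on the knob's axis at bench level; z up, x to its front (roughly towards the robot). The black start mark lies on the dial in +x.
- ring_top (a point): Centre, at its top (79 mm above the bench), of the steel notch ring on the dial (radius 23 to 33 mm, 8 mm high). One notch per coloured dot, 7.5 mm wide, down to the dial, and a wide one at the start mark. The dots were stuck on by hand: each notch lies up to 0.16 rad (9 degrees) to one side or the other of its dot, each by its own amount, not told.
- knob: The knob, axis vertical through the regulator's origin. Grip: upright black bar 44 mm long (its x), 24 mm thick (its y, grasp across this), 38 mm tall, top 16 mm above the origin. Origin: on the axis, 108 mm above the bench when locked. x points along the red pointer. Flange of radius 24 mm under the bar, its top 23 mm below the origin. Turns +-1.45 rad about the start mark with 0.03 N m friction.
- pointer_tip (a point): Outer end of the knob's red pointer, 43 mm from the axis, 25 mm below the knob's origin. The knob must be raised by more than 8 mm to be turned; down, the tooth stands in a notch and holds it (with some free play in the wide start notch).
- tooth (a point): Middle of the lower face of the steel tooth under the pointer: 6 mm wide, 18 to 31 mm from the axis, facing down into the ring. It enters a notch with 1.5 mm of play in all (+-0.03 rad). Not over a notch, it comes to rest on the ring's flat top, 7.5 mm above its locked height. More than 35 N between tooth and ring, pressing down or turning, breaks it.
- knob_lift (a joint): How far the knob is pulled up (m): 0 is fully down and locked, 0.012 is the upper stop. It slides with about 4 N of friction and stays at whatever height it is left.
- dot_green: Green dot, 10 mm in diameter, 1 mm thick, flat on the dial, 48 mm from the knob's axis; origin at the centre of its underside. Lies 0.4 to 1.3 rad to the left or right of the start mark; a yellow, a blue and an orange dot mark the other three notches (which colour is where varies). Notches are 0.5 rad or more apart.
- beaker_2: Bystander: glass beaker, 58 x 56 x 68 mm, origin under its centre. Must not be disturbed.
- bottle_std: Bystander: small pale translucent bottle with a white screw cap, 48 mm in diameter, 105 mm tall, origin under its centre. Must not be disturbed.
- timer: Bystander: white bench timer with three buttons, 62 x 62 x 19 mm, origin under its centre. Must not be disturbed.

How it is judged:
On the way, in this order (a step that is already met when the one before it is completed fails the run):
1. the knob is pulled up clear of the ring (more than 9 mm) (value of joint knob_lift above 0.009 m), for 0.2 s.
2. the raised knob points at the green dot (y of dot_green in the frame of knob between -0.0115 and 0.0115 m and x of dot_green in the frame of knob above 0.03 m and value of joint knob_lift above 0.006 m), for 0.1 s.
At the end, for the whole second after the job is handed in: The knob is fully down in the notch of the green dot (within 2 mm of its lowest position), its pointer line passes within 11.5 mm of the dot's centre (the notches lie up to 8 mm off their dots; any other notch is farther off), and it is at rest and let go (y of dot_green in the frame of knob between -0.0115 and 0.0115 m and x of dot_green in the frame of knob above 0.03 m and value of joint knob_lift below 0.002 m and angular speed of knob below 0.1 rad/s); the robot touches nothing.
It fails at once if more than 35 N between the knob's tooth and the ring (contact force between knob and regulator above 35 N).
It fails at once if the beaker is moved by more than 15 mm or tipped (distance of beaker_2 from where it was at the start of the episode above 0.015 m or angle between beaker_2's own z axis and vertical above 0.3 rad).
It fails at once if the small bottle is moved by more than 15 mm or tipped (distance of bottle_std from where it was at the start of the episode above 0.015 m or angle between bottle_std's own z axis and vertical above 0.3 rad).
It fails at once if the timer is moved by more than 15 mm or tipped (distance of timer from where it was at the start of the episode above 0.015 m or angle between timer's own z axis and vertical above 0.3 rad).
It also fails if it takes over 51 s, if anything falls off the work surface, if the arm or the gripper's body presses on something with over 40 N, if the wrist force passes 120 N, or if a joint passes its speed limit or range.

ROBOT

A 6-joint arm with a two-finger parallel gripper is mounted at the origin on a cart in front of the work surface, level with it; the furniture and walls round the work are solid. World frame = base frame: x ahead of the robot, y to its left, z up, the work surface at z = 0. Lengths are in m, angles in rad, forces in N, time in s.
With the tool pointing down it reaches from about 0.425 to 0.95 m from the base axis. Payload 3.5 kg.
Tool frame: the origin (TCP) lies midway between the tips of the shut fingers; the grasp point (between the pads) lies 19 mm behind it; x points along the fingers, y is the direction in which the jaws open and shut, and the axes are right-handed (so a half turn about x gives the same grasp; the last joint's range is limited). The gripper opens to 85 mm and grips with 20 to 120 N. Pads are 22 mm wide; open, the fingers measure 114 mm over their backs; the gripper's body (76 mm by 85 mm) begins 54 mm behind the grasp point. The pads swing forward as they close: fully open they stand 13 mm farther back than shut.
Start: joints at [0.995, 0.286, 1.577, -0, 1.279, -0.15], TCP at [0.279, 0.615, 0.231] pointing down, gripper open.
Joint ranges: [-2.77, 2.77], [-0.9, 2.22], [0.21, 2.48], [-1.53, 4.67], [0.24, 2.81], [-2.84, 2.84]. Speed limits (rad/s): [2.79, 2.79, 3.14, 3.14, 3.14, 3.14].

INTERFACE

Orientations are given as a unit quaternion [x, y, z, w].
In Python, from plant import ctrl, vision gives the robot as it stands. The module is installed in compiled form; this text tells all that it offers.
- The arm moves only by the tool play_rows, never from a script. Its arguments are lists of equal length, an entry for each row: "claw": the closure in counts, from 0 (fully open) to 255 (shut); "travel": the shift along the tool's x, y, z in m, a list of three; "dr": the turn, a rotation vector about the tool's x, y, z in rad, a list of three. In form: {"claw": [claw, ...], "travel": [[tx, ty, tz], ...], "dr": [[wx, wy, wz], ...]}. A call has 1 to 20 rows; each row is the pose to reach, as a shift and turn from the pose measured when the call began, along the tool's axes at that moment; what a row does not reach only later rows make up. A row lasts 1/10 s, in which the tool goes at most 50 mm and 8.59 degrees, less where a joint would pass 70% of its speed; a pose out of reach is approached as far as the arm can. A call with a gripper value outside its range is refused whole. The fingers move at their own pace and stop on an object; "force" is the grip in N (left out, the last holds). Time passes only in rows, so rows that repeat a pose let the fingers close. It gives the time, the measured TCP pose, the force and the opening at its end, in the units of the state.
- ctrl.get_state(): the state, without advancing time (a new reading comes with each control period).
- vision.read_camera(name): name is "scene" or "top" or "wrist"; returns a dict with "img" (420x560x3 uint8, red, green, blue), "range_z" (420x560 float32, m along the optical axis (not along the pixel's ray), 0 where there is no reading), "K" (3x3 intrinsics, pixels), "world_to_cam" (4x4, takes a point from world to camera coordinates). Camera axes: x right, y up, looking along -z (the intrinsics and any distortion apply to the point x, -y, -z); pixel columns grow to the right and rows downward; lengths in m; the calibration is good to about 2 mm. A picture is of the moment at which its call begins.
- ctrl.sign_off(): hands the job in, once; it reports no verdict.
The state is a dict: "time": time; "qpos": joint angles; "dq": joint speeds; "joint_efforts": joint torques, N m; "eef_pos": TCP position; "tcp_rot": TCP orientation; "contact_force": force on the tool from outside, world axes, zero at the start; "wrist_torque": the same for the moment, N m; "opening": opening from 0.0 (shut) to 1.0 (fully open).
Only numpy, scipy, OpenCV 4.12 (cv2) and the standard library are available. Lean on these libraries where they do the work, as an engineer would, in place of code of your own. Each camera call takes 0.05 s, during which the arm holds its last target.

## Working session

There is one attempt and no reset: what is moved stays moved. The work goes in short steps, Python scripts to look and compute and a tool call to move; the robot and the scene stay as the last step left them, time stands still between calls to the robot, and variables do not carry over. Pictures are saved under pics/ and viewed, and the job is handed in when it is done.

Besides the shell and the picture viewer there is one more tool, called after "Request:" as name(argument=value, ...) on one line, values as JSON. play_rows: Moves the arm, as the interface text tells. Its arguments: {"type":"object","properties":{"claw":{"type":"array","items":{"type":"number"}},"travel":{"type":"array","items":{"type":"array","items":{"type":"number"}}},"dr":{"type":"array","items":{"type":"array","items":{"type":"number"}}},"force":{"type":"number"}},"required":["claw","travel","dr"]}

```bash
mkdir -p pics
python3 - <<'E'
from plant import ctrl, vision
import cv2,numpy as np
s=ctrl.get_state(); print({k:np.round(v,3).tolist() for k,v in s.items()})
for n in ["scene","top","wrist"]:
    c=vision.read_camera(n); cv2.imwrite(f"pics/a_{n}.png",c["img"][:,:,::-1]); np.savez(f"a_{n}.npz",**c)
    print(n,c["K"].round(1).tolist(),c["world_to_cam"].round(3).tolist(), [k for k in c])
E
```

```text
{'time': 0.0, 'qpos': [0.995, 0.287, 1.578, 0.0, 1.279, -0.15], 'dq': [0.0, 0.0, 0.001, -0.001, 0.0, -0.001], 'joint_efforts': [0.0, -40.597, -29.263, -0.0, 0.006, -0.0], 'eef_pos': [0.278, 0.614, 0.23], 'tcp_rot': [0.149, 0.691, -0.15, 0.691], 'contact_force': [-0.139, 0.118, -0.121], 'wrist_torque': [-0.023, -0.002, 0.037], 'opening': 1.004}
scene [[530.8, 0.0, 272.5], [0.0, 530.8, 199.3], [0.0, 0.0, 1.0]] [[-0.591, -0.807, 0.01, 0.363], [0.339, -0.237, 0.91, -0.292], [-0.732, 0.541, 0.414, -0.569], [0.0, 0.0, 0.0, 1.0]] ['img', 'range_z', 'K', 'world_to_cam']
top [[525.7, 0.0, 285.2], [0.0, 525.7, 206.4], [0.0, 0.0, 1.0]] [[-0.019, -1.0, -0.001, 0.037], [0.995, -0.019, 0.095, -0.59], [-0.095, 0.001, 0.995, -0.943], [0.0, 0.0, 0.0, 1.0]] ['img', 'range_z', 'K', 'world_to_cam']
wrist [[320.8, 0.0, 274.8], [0.0, 320.8, 206.9], [0.0, 0.0, 1.0]] [[0.414, 0.91, -0.001, -0.675], [-0.862, 0.392, -0.321, 0.04], [-0.291, 0.134, 0.947, -0.38], [0.0, 0.0, 0.0, 1.0]] ['img', 'range_z', 'K', 'world_to_cam']
```

View pics/a_scene.png

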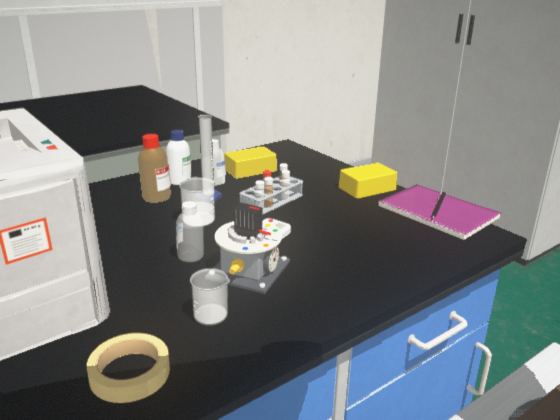

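View pics/a_top.png

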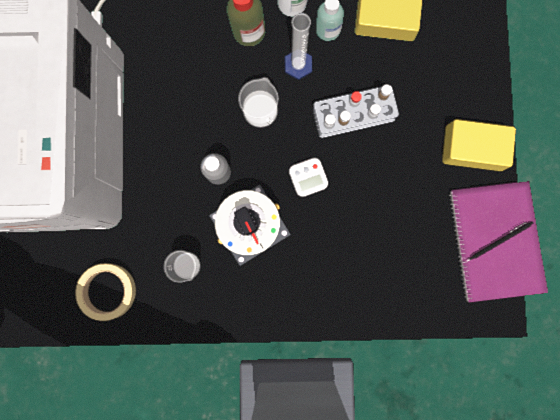

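View pics/a_wrist.png

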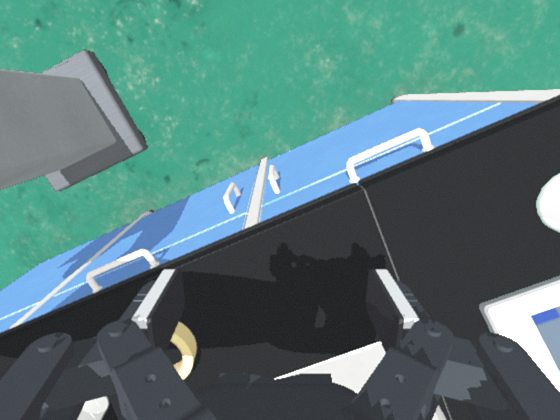

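The top view shows the regulator at about px (249,222). The beaker is at (182,266), the bottle at (214,168) and the timer at (308,177). I'll zoom in on it.

```bash
cat > h.py <<'E'
import numpy as np, cv2
def ray(c,u,v):
    K=c["K"];T=c["world_to_cam"];R=T[:3,:3];t=T[:3,3]
    d=np.array([(u-K[0,2])/K[0,0],-(v-K[1,2])/K[1,1],-1.0])
    return -R.T@t, R.T@d
def onz(c,u,v,z):
    o,d=ray(c,u,v); return o+d*(z-o[2])/d[2]
def proj(c,p):
    K=c["K"];T=c["world_to_cam"];q=T[:3,:3]@np.array(p)+T[:3,3]
    return K[0,0]*q[0]/-q[2]+K[0,2], K[1,1]*-q[1]/-q[2]+K[1,2]
E
python3 - <<'E'
import numpy as np,cv2
for n,(a,b,w,h) in dict(top=(200,170,100,100),scene=(200,190,110,110)).items():
    im=cv2.imread(f"pics/a_{n}.png")[b:b+h,a:a+w]
    cv2.imwrite(f"pics/b_{n}.png",cv2.resize(im,(600,600),interpolation=cv2.INTER_CUBIC))
E
```

```text
(no output)
```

View pics/b_top.png

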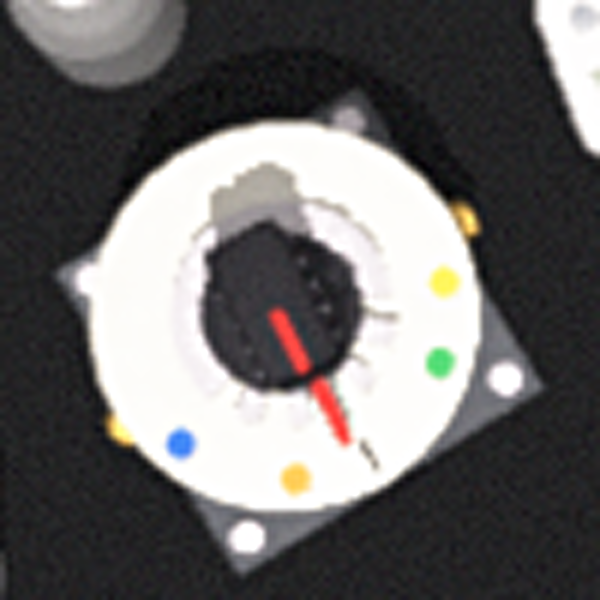

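View pics/b_scene.png

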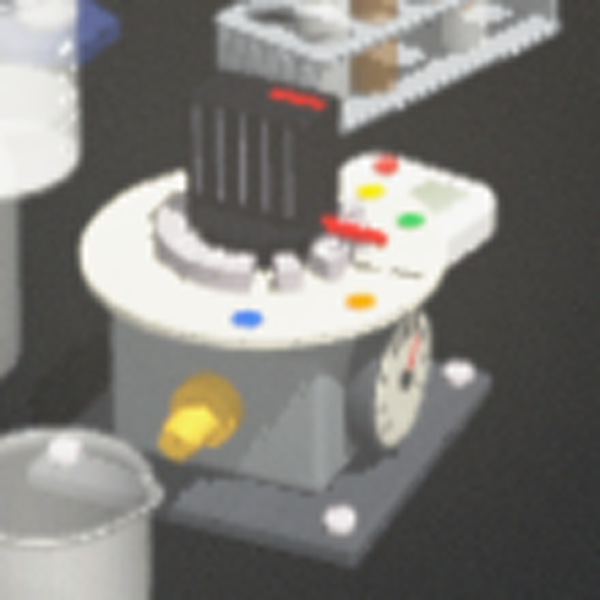

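The dial is clear in both crops. In the top view, green is at px (273,230), yellow (274,217), blue (230,244), orange (249,250) and the start mark about (262,246). Next I'll measure these.

Run:
```python
import numpy as np,cv2
from h import *
c=dict(np.load("a_top.npz")); im=c["img"]; hsv=cv2.cvtColor(im,cv2.COLOR_RGB2HSV)
# dial: white blob
m=((hsv[...,1]<50)&(hsv[...,2]>200)).astype(np.uint8); roi=np.zeros_like(m); roi[185:260,205:290]=1; m*=roi
cn,_=cv2.findContours(m,cv2.RETR_EXTERNAL,cv2.CHAIN_APPROX_NONE); k=max(cn,key=cv2.contourArea)
k=cv2.convexHull(k); P=np.array([onz(c,u,v,0.071)[:2] for u,v in k[:,0,:]])
A=np.c_[2*P,np.ones(len(P))]; s=np.linalg.lstsq(A,(P**2).sum(1),rcond=None)[0]; C=s[:2]; r=np.sqrt(s[2]+C@C)
print("dial circle",C.round(4),r.round(4), "minEnc",cv2.minEnclosingCircle(P.astype(np.float32)))
def cen(lo,hi,x0,y0,x1,y1):
    q=cv2.inRange(hsv,np.array(lo),np.array(hi)).astype(float)[y0:y1,x0:x1]/255; ys,xs=np.nonzero(q); w=hsv[y0:y1,x0:x1,1][ys,xs].astype(float)
    return (xs*w).sum()/w.sum()+x0,(ys*w).sum()/w.sum()+y0,len(xs)
dots=dict(green=((50,80,80),(85,255,255)),yellow=((26,80,120),(34,255,255)),orange=((12,80,120),(24,255,255)),blue=((100,80,80),(125,255,255)))
for n,(lo,hi) in dots.items():
    box=dict(green=(266,222,282,240),yellow=(266,208,282,224),orange=(240,240,258,258),blue=(222,234,240,252))[n]
    u,v,N=cen(lo,hi,*box); p=onz(c,u,v,0.072); d=p[:2]-C
    print(n,round(u,1),round(v,1),N,p.round(4),"r",np.hypot(*d).round(4),"ang",np.arctan2(d[1],d[0]).round(3))
# pointer
q=(((hsv[...,0]<8)|(hsv[...,0]>172))&(hsv[...,1]>120)&(hsv[...,2]>120)); q[:215]=0;q[260:]=0;q[:,:240]=0;q[:,270:]=0
ys,xs=np.nonzero(q); print(list(zip(xs,ys)))
for z,sel in ((0.124,ys<232.5),(0.083,ys>=233)):
    pts=np.array([onz(c,u,v,z)[:2] for u,v in zip(xs[sel],ys[sel])]); 
    vx=cv2.fitLine(pts.astype(np.float32),cv2.DIST_L2,0,.001,.001).ravel(); print(z,vx.round(4),np.arctan2(vx[1],vx[0]).round(3)); print(pts.min(0).round(4),pts.max(0).round(4))
# depth-based check of objects
rz=c["range_z"]
for n,(u,v) in dict(beaker=(182,266),bottle=(211,163),timer=(308,177),knobtop=(246,222)).items():
    o,d=ray(c,u,v); print(n,(o+d*rz[v,u]).round(3))
```

```text
dial circle [0.5593 0.0937] 0.0571 minEnc ((0.5603265166282654, 0.09521114081144333), 0.059281568974256516)
green 272.8 229.9 19 [0.545  0.0479 0.072 ] r 0.048 ang -1.874
yellow 273.6 216.5 17 [0.5686 0.0461 0.072 ] r 0.0485 ang -1.379
orange 248.8 249.3 18 [0.5118 0.0905 0.072 ] r 0.0476 ang -3.073
blue 229.5 243.5 16 [0.5226 0.1241 0.072 ] r 0.0477 ang 2.451
[(np.int64(246), np.int64(221)), (np.int64(245), np.int64(222)), (np.int64(246), np.int64(222)), (np.int64(247), np.int64(222)), (np.int64(245), np.int64(223)), (np.int64(246), np.int64(223)), (np.int64(247), np.int64(223)), (np.int64(245), np.int64(224)), (np.int64(246), np.int64(224)), (np.int64(247), np.int64(224)), (np.int64(248), np.int64(224)), (np.int64(246), np.int64(225)), (np.int64(247), np.int64(225)), (np.int64(248), np.int64(225)), (np.int64(246), np.int64(226)), (np.int64(247), np.int64(226)), (np.int64(248), np.int64(226)), (np.int64(249), np.int64(226)), (np.int64(247), np.int64(227)), (np.int64(248), np.int64(227)), (np.int64(249), np.int64(227)), (np.int64(247), np.int64(228)), (np.int64(248), np.int64(228)), 
[... 806 characters left out ...]
t64(255), np.int64(237)), (np.int64(254), np.int64(238)), (np.int64(255), np.int64(238)), (np.int64(256), np.int64(238)), (np.int64(255), np.int64(239)), (np.int64(256), np.int64(239)), (np.int64(255), np.int64(240)), (np.int64(256), np.int64(240)), (np.int64(257), np.int64(240)), (np.int64(256), np.int64(241)), (np.int64(257), np.int64(241)), (np.int64(256), np.int64(242)), (np.int64(257), np.int64(242)), (np.int64(257), np.int64(243))]
0.124 [0.8988 0.4384 0.5489 0.0881] 0.454
[0.5412 0.0829] [0.5579 0.0927]
0.083 [0.8949 0.4463 0.5318 0.0795] 0.463
[0.5222 0.0753] [0.5397 0.0839]
beaker [0.484 0.221 0.002]
bottle [0.66  0.151 0.107]
timer [ 0.646 -0.019  0.018]
knobtop [0.556 0.091 0.124]
```

```bash
cat >> h.py <<'E'
from scipy.spatial.transform import Rotation as Ro
def rel(s,pos,jaw,down=True):
    """target world pos, jaw angle (world yaw of tool y) with tool x straight down -> travel, dr"""
    R0=Ro.from_quat(s["tcp_rot"]); x=np.array([0,0,-1.]); y=np.array([np.cos(jaw),np.sin(jaw),0]); 
    R1=Ro.from_matrix(np.c_[x,y,np.cross(x,y)])
    return R0.inv().apply(np.array(pos)-s["eef_pos"]).round(4), (R0.inv()*R1).as_rotvec().round(4)
def jaw(s):
    y=Ro.from_quat(s["tcp_rot"]).as_matrix()[:,1]; return np.arctan2(y[1],y[0])
E
python3 - <<'E'
import numpy as np
from plant import ctrl
from h import *
s=ctrl.get_state(); print(Ro.from_quat(s["tcp_rot"]).as_matrix().round(3), jaw(s))
for n in ("top","scene"):
    c=dict(np.load(f"a_{n}.npz")); rz=c["range_z"]; v,u=np.mgrid[0:420:2,0:560:2]; z=rz[v,u]; K=c["K"];T=c["world_to_cam"]
    d=np.stack([(u-K[0,2])/K[0,0]*z,-(v-K[1,2])/K[1,1]*z,-z],-1)[z>0]
    P=(d-T[:3,3])@T[:3,:3]
    for h in (.05,.1,.15,.2,.25,.3):
        q=P[(P[:,2]>h)&(P[:,0]>0.3)&(P[:,0]<.9)&(P[:,1]>-.1)&(P[:,1]<.7)]
        q1=q[q[:,1]>0.22]
        print(n,h,len(q),len(q1), q1.min(0).round(3) if len(q1) else '', q1.max(0).round(3) if len(q1) else '')
for t in ((0.34,0.40,0.24),(0.45,0.2,0.25)):
  for j in (-1.112,2.03): print(t,j,rel(s,t,j))
E
```

```text
[[-0.001  0.413  0.911]
 [-0.002  0.911 -0.413]
 [-1.    -0.002 -0.   ]] 1.1449754182524057
top 0.05 7858 6487 [0.461 0.222 0.05 ] [0.9   0.504 0.264]
top 0.1 6240 5953 [0.551 0.332 0.1  ] [0.9   0.504 0.264]
top 0.15 5457 5361 [0.552 0.332 0.15 ] [0.9   0.466 0.264]
top 0.2 4664 4664 [0.554 0.332 0.2  ] [0.897 0.455 0.264]
top 0.25 2641 2641 [0.562 0.337 0.25 ] [0.882 0.439 0.264]
top 0.3 0 0  
scene 0.05 5882 4495 [0.46 0.22 0.05] [0.896 0.484 0.261]
scene 0.1 3831 3543 [0.548 0.336 0.1  ] [0.896 0.475 0.261]
scene 0.15 2784 2722 [0.548 0.336 0.15 ] [0.896 0.466 0.261]
scene 0.2 1863 1863 [0.552 0.336 0.2  ] [0.896 0.456 0.261]
scene 0.25 826 826 [0.56 0.34 0.25] [0.896 0.446 0.261]
scene 0.3 0 0  
(0.34, 0.4, 0.24) -1.112 (array([-0.0095, -0.1698,  0.1445]), array([2.257e+00, 1.900e-03, 1.300e-03]))
(0.34, 0.4, 0.24) 2.03 (array([-0.0095, -0.1698,  0.1445]), array([-0.885 , -0.0011,  0.0016]))
(0.45, 0.2, 0.25) -1.112 (array([-0.0193, -0.3065,  0.3273]), array([2.257e+00, 1.900e-03, 1.300e-03]))
(0.45, 0.2, 0.25) 2.03 (array([-0.0193, -0.3065,  0.3273]), array([-0.885 , -0.0011,  0.0016]))
```

Request:
play_rows(claw=[0,0,0,0,0,0,0,0,0,0,0,0,0,0,0,0,0,0], travel=[[-0.002,-0.04,0.035],[-0.004,-0.08,0.07],[-0.006,-0.12,0.105],[-0.01,-0.16,0.14],[-0.01,-0.19,0.17],[-0.006,-0.216,0.195],[-0.002,-0.242,0.22],[0.002,-0.268,0.245],[0.006,-0.294,0.27],[0.01,-0.32,0.295],[0.014,-0.346,0.32],[0.018,-0.372,0.345],[0.022,-0.398,0.37],[0.026,-0.424,0.396],[0.03,-0.452,0.422],[0.03,-0.452,0.422],[0.03,-0.452,0.422],[0.03,-0.452,0.422]], dr=[[0.14,0,0],[0.28,0,0],[0.42,0,0],[0.56,0,0],[0.7,0,0],[0.84,0,0],[0.98,0,0],[1.12,0,0],[1.26,0,0],[1.4,0,0],[1.54,0,0],[1.68,0,0],[1.82,0,0],[1.96,0,0],[2.1,0,0],[2.257,0,0],[2.257,0,0],[2.257,0,0]], force=40)

```text
time: 1.95
eef_pos: [0.4758, 0.0285, 0.2007]
tcp_rot: [-0.688, -0.161, 0.689, -0.162]
contact_force: [-0.7, -0.1, 0.5]
opening: 1.0
```

Run:
```python
from plant import ctrl, vision
import cv2,numpy as np
from h import *
s=ctrl.get_state(); print({k:np.round(v,4).tolist() for k,v in s.items()},jaw(s))
c=vision.read_camera("wrist"); cv2.imwrite("pics/c_wrist.png",c["img"][:,:,::-1]); np.savez("c_wrist.npz",**c)
C=(0.5595,0.0935)
print(proj(c,(*C,.071)))
u,v=map(int,proj(c,(*C,.071)))
im=c["img"][max(0,v-95):v+95,max(0,u-95):u+95,::-1]; print(max(0,u-95),max(0,v-95),im.shape)
cv2.imwrite("pics/c_crop.png",cv2.resize(im,None,fx=3.1,fy=3.1,interpolation=cv2.INTER_CUBIC))
```

```text
{'time': 1.95, 'qpos': [-0.1526, -0.1328, 2.0796, -0.0017, 1.1961, 0.957], 'dq': [0.0164, -0.0062, 0.0005, -0.0018, 0.0004, -0.0001], 'joint_efforts': [-0.4452, -22.8744, -28.4063, -0.017, -0.0038, 0.0443], 'eef_pos': [0.4758, 0.0285, 0.2007], 'tcp_rot': [-0.6877, -0.1615, 0.689, -0.1622], 'contact_force': [-0.7259, -0.1063, 0.4763], 'wrist_torque': [0.0668, 0.018, 0.0416], 'opening': 0.9999} -1.1090153308110917
(np.float64(249.36599732780064), np.float64(69.74744259763997))
154 0 (164, 190, 3)
```

View pics/c_crop.png

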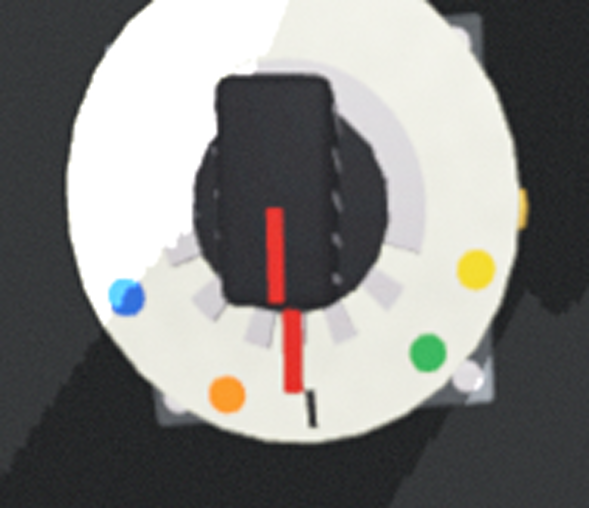

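The crop shows the notch ring clearly. The green dot's notch is the gap near crop (365,310), between the blocks at (340,322) and (382,290). I'll measure its angle.

Run:
```python
import cv2,numpy as np
from h import *
c=dict(np.load("c_wrist.npz"))
im=c["img"][80:125,235:305,::-1]
cv2.imwrite("pics/c_z.png",cv2.resize(im,None,fx=11,fy=11,interpolation=cv2.INTER_CUBIC))
hsv=cv2.cvtColor(c["img"],cv2.COLOR_RGB2HSV)
C=None
D={}
for n,lo,hi in (("green",(50,80,80),(85,255,255)),("yellow",(24,80,120),(34,255,255)),("orange",(10,120,120),(20,255,255)),("blue",(95,80,80),(125,255,255))):
    m=cv2.inRange(hsv,lo,hi); m[130:]=0; m[:,:170]=0; m[:,330:]=0
    k,l,st,ce=cv2.connectedComponentsWithStats(m); i=1+np.argmax(st[1:,4]); D[n]=onz(c,*ce[i],.072)[:2]; print(n,ce[i].round(1),st[i,4],D[n].round(4))
from scipy.optimize import least_squares
P=np.array(list(D.values())); C=least_squares(lambda x:np.hypot(*(P-x).T)-.048,[.5595,.0935]).x; print("C",C.round(4),np.hypot(*(P-C).T).round(4))
for n,p in D.items(): print(n,np.arctan2(*(p-C)[::-1]).round(3))
q=((hsv[...,0]<8)|(hsv[...,0]>172))&(hsv[...,1]>120)&(hsv[...,2]>120); 
for z,a,b in ((.124,60,97),(.083,101,128)):
    ys,xs=np.nonzero(q[a:b,220:270]); pts=np.array([onz(c,u+220,v+a,z)[:2] for u,v in zip(xs,ys)])
    vx=cv2.fitLine(pts.astype(np.float32),cv2.DIST_L2,0,.001,.001).ravel(); print(z,len(xs),vx.round(4),np.arctan2(vx[1],vx[0]).round(3)-np.pi, "dist C from line", np.cross(vx[:2],C-vx[2:]).round(4))
# unwrap ring top brightness
g=c["img"].astype(np.float32)
for r in (.0285,.030,.0315):
    row=[]
    for a in np.arange(-2.35,-1.3,.025):
        u,v=proj(c,(C[0]+r*np.cos(a),C[1]+r*np.sin(a),.079)); px=cv2.getRectSubPix(g,(1,1),(u,v))[0,0]; row.append(f"{a:.3f}:{px[0]:.0f}/{px[2]:.0f}")
    print(r,' '.join(row))
```

```text
green [291.7 113.5] 110 [0.545  0.0489]
yellow [307.   86.5] 133 [0.5686 0.0474]
orange [226.9 125.7] 81 [0.5128 0.092 ]
blue [194.3  95.4] 115 [0.5228 0.1247]
C [0.5605 0.0946] [0.0483 0.0479 0.0477 0.0482]
green -1.896
yellow -1.4
orange -3.088
blue 2.467
0.124 177 [0.9066 0.422  0.5492 0.0892] -2.7055926 dist C from line 0.0001
0.083 140 [0.8928 0.4505 0.5302 0.0801] -2.6745927 dist C from line -0.0007
0.0285 -2.350:214/211 -2.325:212/209 -2.300:212/210 -2.275:212/210 -2.250:211/209 -2.225:211/209 -2.200:211/207 -2.175:221/216 -2.150:234/226 -2.125:235/227 -2.100:235/227 -2.075:235/227 -2.050:235/226 -2.025:236/227 -2.000:237/227 -1.975:237/228 -1.950:236/228 -1.925:228/222 -1.900:218/215 -1.875:214/212 -1.850:215/213 -1.825:216/214 -1.800:213/211 -1.775:213/211 -1.750:214/214 -1.725:214/215 -1.700:221/219 -1.675:230/224 -1.650:236/227 -1.625:237/228 -1.600:236/227 -1.575:237/229 -1.550:237/228 -1.525:236/228 -1.500:237/229 -1.475:236/227 -1.450:227/219 -1.425:214/211 -1.400:212/213 -1.375:216/217 -1.350:216/217 -1.325:217/218
0.03 -2.350:210/211 -2.325:211/211 -2.300:210/209 -2.2
[... 667 characters left out ...]
25:210/211 -2.200:214/212 -2.175:226/220 -2.150:234/225 -2.125:237/228 -2.100:237/227 -2.075:237/228 -2.050:236/227 -2.025:236/227 -2.000:238/229 -1.975:236/228 -1.950:236/228 -1.925:231/224 -1.900:218/216 -1.875:212/213 -1.850:212/213 -1.825:211/212 -1.800:212/214 -1.775:213/213 -1.750:214/213 -1.725:215/213 -1.700:219/217 -1.675:229/222 -1.650:235/226 -1.625:236/227 -1.600:236/227 -1.575:237/228 -1.550:236/228 -1.525:237/228 -1.500:237/228 -1.475:237/228 -1.450:231/223 -1.425:214/208 -1.400:211/210 -1.375:215/216 -1.350:216/218 -1.325:217/217<stdin>:18: DeprecationWarning: Arrays of 2-dimensional vectors are deprecated. Use arrays of 3-dimensional vectors instead. (deprecated in NumPy 2.0)
```

View pics/c_z.png

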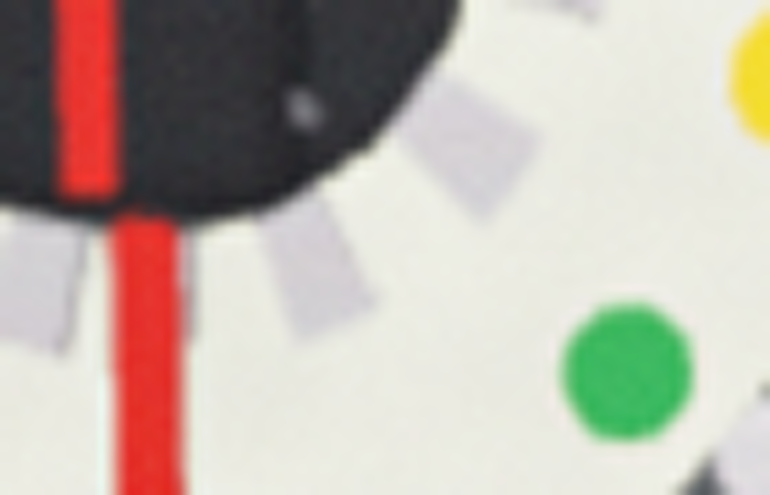

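The gap runs from -2.18 to -1.92 rad, so the notch centre is about -2.05 rad. The green dot is at -1.896 and the pointer is now at about -2.685. That means a turn of about +0.635 rad. I'll approach the knob first.

Request:
play_rows(claw=[0,0,0,0,0,0,0,0,0,0], travel=[[0,-0.007,-0.035],[0,-0.014,-0.07],[0,-0.021,-0.105],[0,-0.021,-0.105],[0.03,-0.021,-0.105],[0.06,-0.021,-0.105],[0.085,-0.021,-0.105],[0.1,-0.021,-0.105],[0.107,-0.021,-0.105],[0.107,-0.021,-0.105]], dr=[[0,0,0],[0,0,0],[0,0,0],[0,0,0],[0,0,0],[0,0,0],[0,0,0],[0,0,0],[0,0,0],[0,0,0]])

```text
time: 3.0
eef_pos: [0.5598, 0.0944, 0.0932]
tcp_rot: [-0.687, -0.162, 0.689, -0.163]
contact_force: [-0.2, 0.0, 0.4]
opening: 1.0
```

```bash
cat > look.py <<'E'
import sys,cv2,numpy as np
from plant import ctrl,vision
from h import *
s=ctrl.get_state(); print({k:np.round(s[k],4).tolist() for k in ("time","eef_pos","contact_force","wrist_torque","opening","qpos")},"jaw",round(float(jaw(s)),4),"ptr",round(float(jaw(s)-np.pi/2),4),"tilt",Ro.from_quat(s["tcp_rot"]).as_matrix()[:2,0].round(4))
if len(sys.argv)>2:
    c=vision.read_camera(sys.argv[2]); np.savez(f"{sys.argv[1]}.npz",**c); im=c["img"][:,:,::-1]
    if sys.argv[2]!="wrist":
        b=dict(top=(200,170,100,100),scene=(200,160,120,120))[sys.argv[2]]; im=cv2.resize(im[b[1]:b[1]+b[3],b[0]:b[0]+b[2]],(600,600),interpolation=cv2.INTER_CUBIC)
    cv2.imwrite(f"pics/{sys.argv[1]}.png",im)
E
python3 look.py d1 scene
```

```text
{'time': 3.0, 'eef_pos': [0.5598, 0.0944, 0.0932], 'contact_force': [-0.2497, 0.0159, 0.39], 'wrist_torque': [0.0012, 0.007, -0.0043], 'opening': 1.0001, 'qpos': [-0.0109, 0.2089, 1.9423, -0.0018, 0.9928, 1.0978]} jaw -1.1077 ptr -2.6785 tilt [-0.0025 -0.0015]
```

View pics/d1.png

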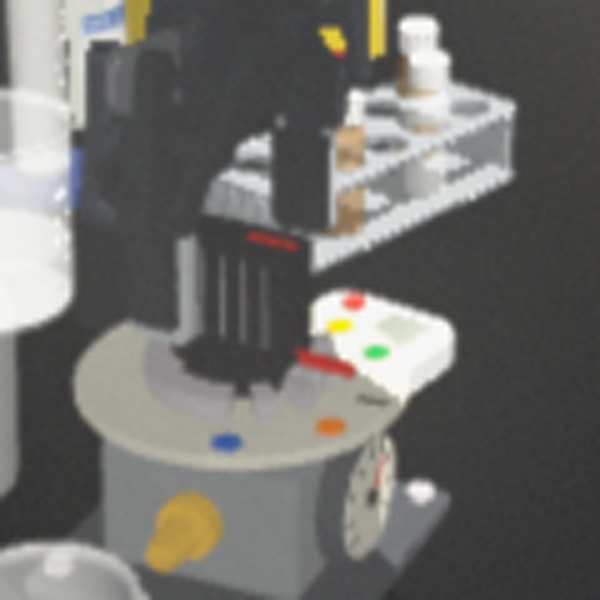

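The fingers straddle the bar: the left pad is at crop (185,290) and the right finger at (303,180). Both are clear of the flange, so I'll close.

Request:
play_rows(claw=[120,200,255,255,255,255,255,255,255,255,255,255], travel=[[0,0,0],[0,0,0],[0,0,0],[0,0,0],[0,0,0],[0,0,0],[0,0,0],[0,0,0],[0,0,0],[0,0,0],[0,0,0],[0,0,0]], dr=[[0,0,0],[0,0,0],[0,0,0],[0,0,0],[0,0,0],[0,0,0],[0,0,0],[0,0,0],[0,0,0],[0,0,0],[0,0,0],[0,0,0]], force=40)

```text
time: 4.25
eef_pos: [0.5612, 0.094, 0.095]
tcp_rot: [0.688, 0.161, -0.688, 0.163]
contact_force: [0.1, -3.3, 5.3]
opening: 0.274
```

```bash
python3 look.py d2 scene
```

```text
{'time': 4.25, 'eef_pos': [0.5612, 0.094, 0.095], 'contact_force': [0.1056, -3.3243, 5.3109], 'wrist_torque': [-0.5865, 0.0193, -0.0208], 'opening': 0.2738, 'qpos': [-0.0113, 0.2075, 1.9402, -0.0027, 0.993, 1.0979]} jaw -1.1078 ptr -2.6786 tilt [ 0.0009 -0.0022]
```

View pics/d2.png

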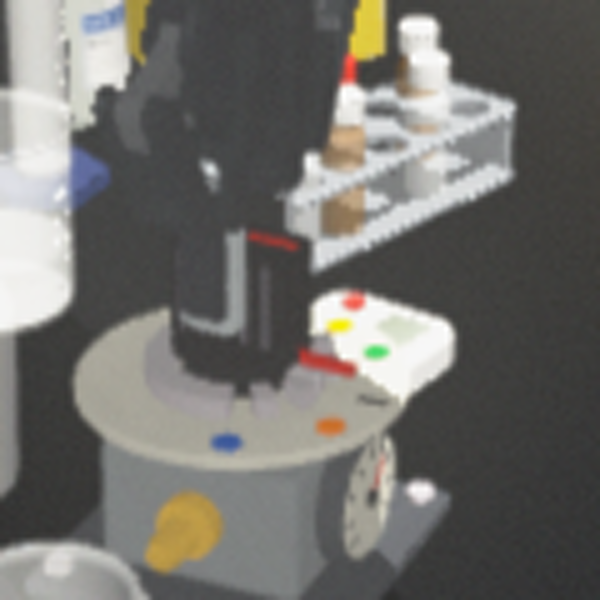

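The bar is gripped, with an opening of about 23 mm. Next is the lift of about 11 mm.

Request:
play_rows(claw=[255,255,255,255,255,255,255,255], travel=[[-0.002,0,0],[-0.004,0,0],[-0.006,0,0],[-0.008,0,0],[-0.01,0,0],[-0.011,0,0],[-0.011,0,0],[-0.011,0,0]], dr=[[0,0,0],[0,0,0],[0,0,0],[0,0,0],[0,0,0],[0,0,0],[0,0,0],[0,0,0]])

```text
time: 5.1
eef_pos: [0.5611, 0.094, 0.1048]
tcp_rot: [0.688, 0.161, -0.688, 0.163]
contact_force: [3.7, -2.3, -3.8]
opening: 0.27
```

```bash
python3 look.py d3 scene
```

```text
{'time': 5.1, 'eef_pos': [0.5611, 0.094, 0.1048], 'contact_force': [3.6584, -2.3387, -3.8168], 'wrist_torque': [-0.3725, -0.6672, -0.0528], 'opening': 0.2699, 'qpos': [-0.0114, 0.1935, 1.9359, -0.0026, 1.011, 1.0979]} jaw -1.108 ptr -2.6788 tilt [ 0.0012 -0.0022]
```

View pics/d3.png

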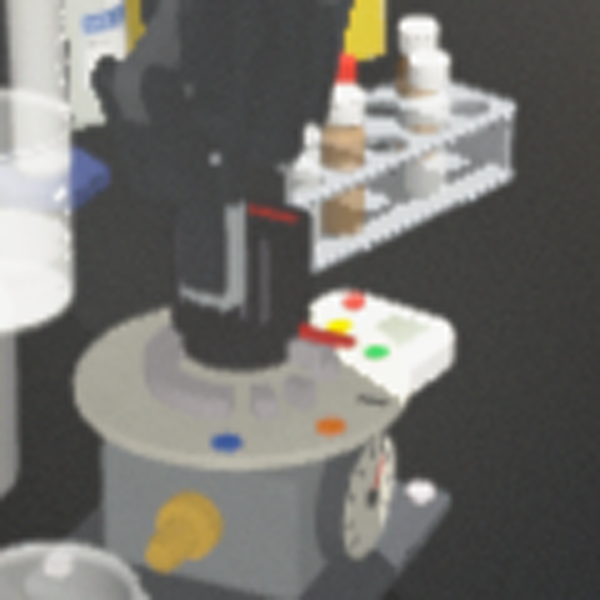

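Request:
play_rows(claw=[255,255,255,255,255,255,255,255,255,255,255,255,255,255,255,255], travel=[[-0.001,0,0],[-0.001,0,0],[-0.001,0,0],[-0.001,0,0],[-0.001,0,0],[-0.001,0,0],[-0.001,0,0],[-0.001,0,0],[-0.001,0,0],[-0.001,0,0],[-0.001,0,0],[-0.001,0,0],[-0.001,0,0],[-0.001,0,0],[-0.001,0,0],[-0.001,0,0]], dr=[[0,0,0],[0,0,0],[0,0,0],[-0.06,0,0],[-0.12,0,0],[-0.18,0,0],[-0.24,0,0],[-0.3,0,0],[-0.36,0,0],[-0.42,0,0],[-0.48,0,0],[-0.54,0,0],[-0.6,0,0],[-0.63,0,0],[-0.63,0,0],[-0.63,0,0]])

```text
time: 6.75
eef_pos: [0.5605, 0.0945, 0.1049]
tcp_rot: [-0.604, -0.367, 0.605, -0.368]
contact_force: [3.2, 1.4, -5.1]
opening: 0.273
```

```bash
python3 look.py e1 scene; python3 look.py e2 wrist; python3 look.py e3 top
```

```text
{'time': 6.75, 'eef_pos': [0.5605, 0.0945, 0.1049], 'contact_force': [3.155, 1.3919, -5.1086], 'wrist_torque': [0.1233, -0.5097, 0.0534], 'opening': 0.2734, 'qpos': [-0.0109, 0.193, 1.9365, -0.0013, 1.0123, 0.4684]} jaw -0.4786 ptr -2.0494 tilt [-0.0002 -0.0011]
{'time': 6.8, 'eef_pos': [0.5605, 0.0946, 0.1049], 'contact_force': [2.6873, 1.1823, -5.2456], 'wrist_torque': [0.2118, -0.4532, 0.0071], 'opening': 0.2739, 'qpos': [-0.0108, 0.1929, 1.9364, -0.0012, 1.0125, 0.4684]} jaw -0.4786 ptr -2.0494 tilt [-0.0002 -0.0011]
{'time': 6.85, 'eef_pos': [0.5605, 0.0946, 0.1051], 'contact_force': [2.5803, 2.0984, -5.0963], 'wrist_torque': [0.156, -0.4349, -0.0098], 'opening': 0.2745, 'qpos': [-0.0108, 0.1928, 1.9363, -0.0013, 1.0128, 0.4683]} jaw -0.4785 ptr -2.0493 tilt [-0.0003 -0.0011]
```

View pics/e1.png

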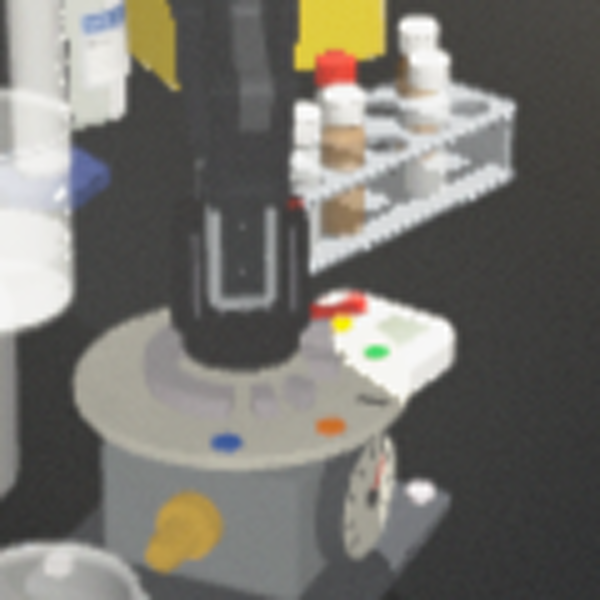

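View pics/e2.png

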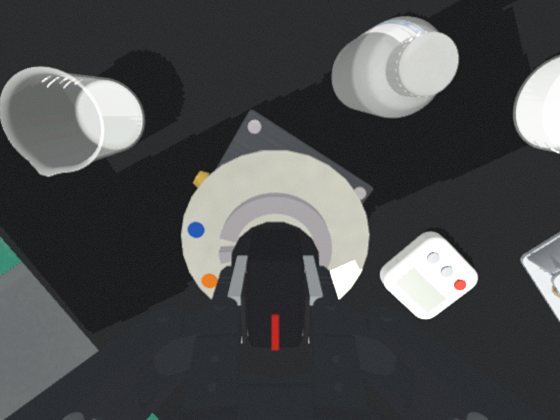

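View pics/e3.png

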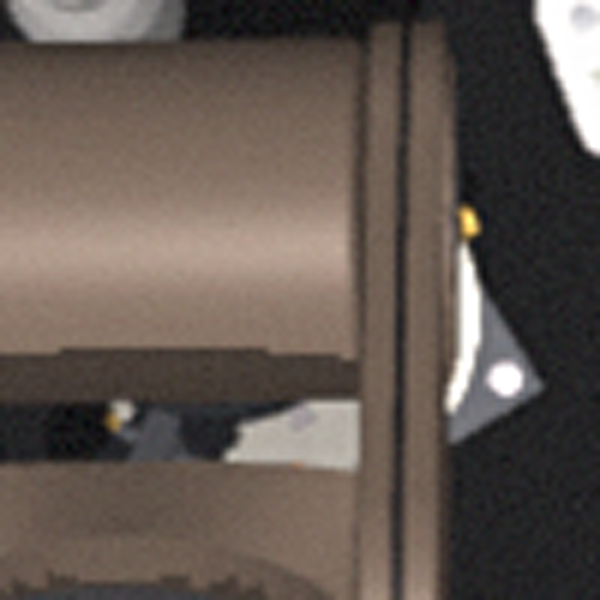

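The scene view shows the pointer swung round to about crop (338,305), and everything else is standing. Before going on I want a measured value of the lift, since step 1 needs more than 9 mm before the pointing.

Run:
```python
import cv2,numpy as np
from h import *
C=np.array([.5600,.0942])
def cents(f):
    c=dict(np.load(f+".npz")); im=c["img"].astype(float)
    red=np.clip(im[...,0]-np.maximum(im[...,1],im[...,2])-40,0,None); red[:190]=0; red[245:]=0; red[:,:240]=0; red[:,275:]=0
    lab=cv2.connectedComponentsWithStats((red>20).astype(np.uint8)); out=[]
    for i in range(1,lab[0]):
        m=(lab[1]==i)&(red>0); 
        if m.sum()<8: continue
        ys,xs=np.nonzero(m); w=red[m]; out.append(((xs*w).sum()/w.sum(),(ys*w).sum()/w.sum(),int(m.sum())))
    return c,out
for f,a in (("a_scene",-2.685),("d2",-2.679),("d3",-2.679),("e1",-2.049)):
    c,o=cents(f); print(f,[tuple(np.round(x,2)) for x in o])
c=dict(np.load("d3.npz"))
for a,rs in ((-2.679,((.035,.083),(.012,.124))),(-2.049,((.036,.083),))):
  for r,z in rs:
    for h in (0,.009,.010,.011,.012):
        print(a,r,h,np.round(proj(c,(C[0]+r*np.cos(a),C[1]+r*np.sin(a),z+h)),2))
```

```text
a_scene [(np.float64(253.93), np.float64(207.56), np.float64(21.0)), (np.float64(270.44), np.float64(219.95), np.float64(11.0)), (np.float64(264.28), np.float64(231.89), np.float64(38.0))]
d2 [(np.float64(254.12), np.float64(207.8), np.float64(11.0)), (np.float64(270.46), np.float64(219.9), np.float64(12.0)), (np.float64(264.7), np.float64(232.18), np.float64(34.0))]
d3 [(np.float64(253.87), np.float64(202.4), np.float64(11.0)), (np.float64(270.46), np.float64(219.89), np.float64(12.0)), (np.float64(264.57), np.float64(226.87), np.float64(32.0))]
e1 [(np.float64(268.15), np.float64(220.99), np.float64(36.0))]
-2.679 0.035 0 [265.44 233.  ]
-2.679 0.035 0.009 [265.47 228.17]
-2.679 0.035 0.01 [265.47 227.63]
-2.679 0.035 0.011 [265.48 227.09]
-2.679 0.035 0.012 [265.48 226.55]
-2.679 0.012 0 [253.19 207.77]
-2.679 0.012 0.009 [253.16 202.8 ]
-2.679 0.012 0.01 [253.16 202.24]
-2.679 0.012 0.011 [253.15 201.69]
-2.679 0.012 0.012 [253.15 201.13]
-2.049 0.036 0 [268.23 227.01]
-2.049 0.036 0.009 [268.27 222.27]
-2.049 0.036 0.01 [268.28 221.74]
-2.049 0.036 0.011 [268.28 221.21]
-2.049 0.036 0.012 [268.28 220.67]
```

Both red marks give a lift of 9.8–9.9 mm, so step 1 is met. The pointer is about 0.15 rad (7.4 mm) from the dot, inside the tolerance. Now I'll lower 4 mm and feel for the ring, which would make contact after about 2.3 mm.

Request:
play_rows(claw=[255,255,255,255,255,255], travel=[[0.001,0,0],[0.002,0,0],[0.003,0,0],[0.004,0,0],[0.004,0,0],[0.004,0,0]], dr=[[0,0,0],[0,0,0],[0,0,0],[0,0,0],[0,0,0],[0,0,0]])

```text
time: 7.5
eef_pos: [0.5606, 0.0946, 0.1013]
tcp_rot: [-0.604, -0.367, 0.604, -0.368]
contact_force: [-1.6, 0.4, 3.2]
opening: 0.269
```

```bash
python3 look.py
```

```text
{'time': 7.5, 'eef_pos': [0.5606, 0.0946, 0.1013], 'contact_force': [-1.6349, 0.4147, 3.2463], 'wrist_torque': [0.0236, 0.1123, 0.0324], 'opening': 0.2695, 'qpos': [-0.0109, 0.198, 1.938, -0.0012, 1.0058, 0.4683]} jaw -0.4785 ptr -2.0493 tilt [-0.0002 -0.001 ]
```

At z 0.1013 the lift is about 6.2 mm, below the 7.5 mm resting height on the ring. The force is only 3 N, so the tooth is in the notch. I'll continue down.

Request:
play_rows(claw=[255,255,255,255,255,255,255,255,255], travel=[[0.001,0,0],[0.002,0,0],[0.003,0,0],[0.004,0,0],[0.005,0,0],[0.006,0,0],[0.007,0,0],[0.0075,0,0],[0.0075,0,0]], dr=[[0,0,0],[0,0,0],[0,0,0],[0,0,0],[0,0,0],[0,0,0],[0,0,0],[0,0,0],[0,0,0]])

```text
time: 8.4
eef_pos: [0.5606, 0.0946, 0.0949]
tcp_rot: [-0.604, -0.367, 0.605, -0.367]
contact_force: [-3.9, -0.8, 8.7]
opening: 0.274
```

```bash
python3 look.py f1 scene
```

```text
{'time': 8.4, 'eef_pos': [0.5606, 0.0946, 0.0949], 'contact_force': [-3.9214, -0.756, 8.6967], 'wrist_torque': [-0.015, 0.6634, -0.0159], 'opening': 0.274, 'qpos': [-0.0108, 0.2073, 1.9405, -0.0013, 0.9946, 0.4683]} jaw -0.4784 ptr -2.0492 tilt [-0.0008 -0.0011]
```

View pics/f1.png

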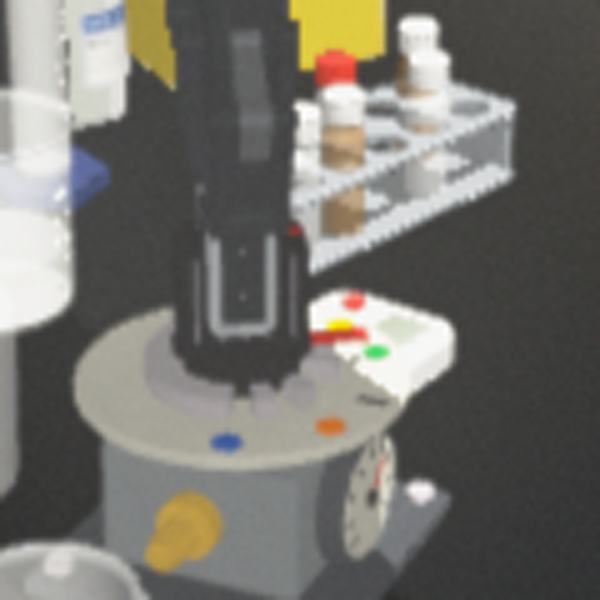

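The TCP is back at the locked height (0.0949, against 0.0950 when gripped) and the force has risen to 8.7 N, so the knob is home. I'll release and retreat.

Request:
play_rows(claw=[200,120,0,0,0,0,0,0,0,0,0,0,0,0,0,0], travel=[[0,0,0],[0,0,0],[0,0,0],[0,0,0],[0,0,0],[0,0,0],[0,0,0],[0,0,0],[-0.02,0,0],[-0.05,0,0],[-0.08,0,0],[-0.11,0,0],[-0.11,0,0.04],[-0.11,0,0.075],[-0.11,0,0.075],[-0.11,0,0.075]], dr=[[0,0,0],[0,0,0],[0,0,0],[0,0,0],[0,0,0],[0,0,0],[0,0,0],[0,0,0],[0,0,0],[0,0,0],[0,0,0],[0,0,0],[0,0,0],[0,0,0],[0,0,0],[0,0,0]])

```text
time: 10.05
eef_pos: [0.5261, 0.0277, 0.2052]
tcp_rot: [-0.604, -0.367, 0.605, -0.367]
contact_force: [-0.1, 0.3, 0.6]
opening: 1.002
```

```bash
python3 look.py g1 scene; python3 look.py g2 wrist
python3 - <<'E'
import cv2,numpy as np
from h import *
c=dict(np.load("g1.npz")); im=c["img"].astype(float)
red=np.clip(im[...,0]-np.maximum(im[...,1],im[...,2])-40,0,None); red[:190]=0; red[245:]=0; red[:,:240]=0; red[:,275:]=0
lab=cv2.connectedComponentsWithStats((red>20).astype(np.uint8)); print(lab[2][1:],lab[3][1:].round(1))
C=(.56,.0942)
for h in (0,.002,.0075): print(h,np.round(proj(c,(C[0]+.036*np.cos(-2.05),C[1]+.036*np.sin(-2.05),.083+h)),2),np.round(proj(c,(C[0]+.012*np.cos(-2.05),C[1]+.012*np.sin(-2.05),.124+h)),2))
E
```

```text
{'time': 10.05, 'eef_pos': [0.5261, 0.0277, 0.2052], 'contact_force': [-0.0769, 0.2844, 0.5787], 'wrist_torque': [-0.0388, 0.0275, -0.0003], 'opening': 1.002, 'qpos': [-0.1397, -0.0183, 1.9638, -0.0009, 1.1961, 0.3406]} jaw -0.4799 ptr -2.0507 tilt [-0.0001 -0.0008]
{'time': 10.1, 'eef_pos': [0.5263, 0.0282, 0.2051], 'contact_force': [0.3414, 0.6219, 0.8937], 'wrist_torque': [-0.0144, 0.0223, -0.0006], 'opening': 1.0019, 'qpos': [-0.1387, -0.0176, 1.9632, -0.0009, 1.1961, 0.3405]} jaw -0.4789 ptr -2.0497 tilt [-0.0003 -0.0008]
[[250 206  10   1  10]
 [269 218   4   4  12]
 [262 225  12   4  34]
 [264 244   4   1   4]] [[254.5 206. ]
 [270.4 219.8]
 [267.2 226.8]
 [265.5 244. ]]
0 [268.24 227.02] [254.05 205.88]
0.002 [268.25 225.97] [254.05 204.79]
0.0075 [268.27 223.07] [254.03 201.76]
```

View pics/g1.png

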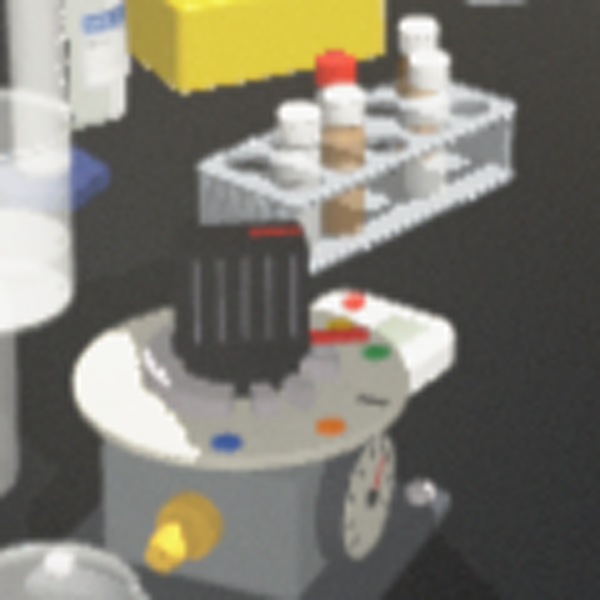

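View pics/g2.png

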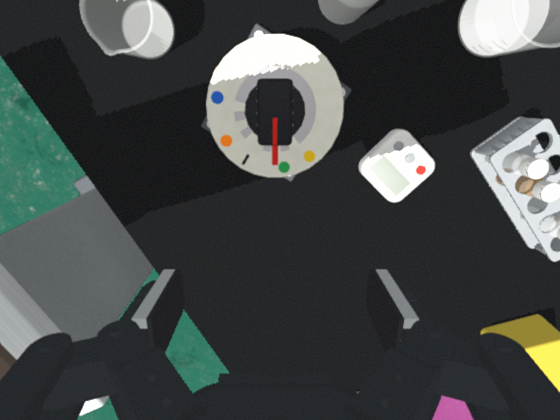

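Run:
```python
import cv2,numpy as np
from h import *
c=dict(np.load("g2.npz")); hsv=cv2.cvtColor(c["img"],cv2.COLOR_RGB2HSV)
m=cv2.inRange(hsv,(50,80,60),(85,255,255)); m[:150]=0;m[185:]=0;m[:,:270]=0;m[:,:300]=m[:,:300]; m[:,300:]=0
ys,xs=np.nonzero(m); g=onz(c,xs.mean(),ys.mean(),.072)[:2]
q=((hsv[...,0]<8)|(hsv[...,0]>172))&(hsv[...,1]>120)&(hsv[...,2]>100); q[:148]=0;q[170:]=0;q[:,:265]=0;q[:,283:]=0
ys,xs=np.nonzero(q); P=np.array([onz(c,u,v,.083)[:2] for u,v in zip(xs,ys)]); p=P.mean(0); C=np.array([.5604,.0945])
d=(p-C)/np.linalg.norm(p-C); e=g-C; print("ptr ang",np.arctan2(d[1],d[0]),"green x,y in knob",d@e, d[0]*e[1]-d[1]*e[0], len(xs))
```

```text
ptr ang -2.067186344975117 green x,y in knob 0.04729785111425168 0.008170849474219376 100
```

```bash
python3 -c "
from plant import ctrl
print(ctrl.sign_off())"
```

```text
the job is handed in; nothing more can be done
None
```

The knob is set: it is fully down in the green dot's notch, released, and the arm is clear. I handed the job in at about 10 s of the 51 s allowed.

**What I did:** I gripped the bar and lifted the knob 9.8–9.9 mm, measured from the red marks in the scene view. I then turned it +0.63 rad to the notch, which the wrist camera had placed about 0.15 rad to one side of the dot. It went down without touching the ring top, and the push at the end was 8.7 N.

**Last checks:**
- **Height:** after release, the red marks sit where the fully-down position predicts, to within about 0.5 mm.
- **Pointer:** its line passes about 8.2 mm from the green dot's centre, against a limit of 11.5 mm. The angles measured earlier gave 7.4 mm, so the two differ by about 0.8 mm.
- **Surroundings:** the beaker, bottle and timer looked undisturbed in the pictures, and the tool felt only sensor noise after letting go. I did not measure the bystanders' positions again.

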